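Close the impregnation pot crosswise

TASK

The blue-lidded pot has been left half way through its first tightening round: two opposite knobs already point their white ends about at the yellow marks, the other two are still loose near red. Turn the two loose ones clockwise to yellow as well; only when all four stand at yellow make the second round, turning each knob on to its green stop in crosswise order: one, the one opposite it, and only then the remaining two. Let go at the end.

Things in the scene. Friction and masses are not known exactly. Their poses are not given: they have to be found in the camera images.
- lid_centre (a point): Centre of the top face of the blue round lid (230 mm across, top 112 mm above the table) of a fixed steel pot; z up. Four black bar knobs stand 72 mm from it: knob0 on this frame's +x side, knob1 +y, knob2 -x, knob3 -y (0 and 2 opposite, 1 and 3 opposite). A like pot with a bare metal lid is already finished and no part of the job.
- knob0 (a joint): Bar 56 mm long, 14 wide, 15 to 39 mm above the lid's top, turns about its middle, white for 14 mm at one end; coloured marks on the lid, 35 mm out. Turn of the knob on lid_centre's +x side, rad, clockwise from above: 0 white end at red mark (loose), 1.05 at yellow, straight outward from the lid's centre, 2.09 at green (hard stop, tight). White end points 60 degrees minus value, anticlockwise from lid_centre's +x. Friction 0.08 N m, stays where left.
- knob1 (a joint): Bar 56 mm long, 14 wide, 15 to 39 mm above the lid's top, turns about its middle, white for 14 mm at one end; coloured marks on the lid, 35 mm out. Turn of the knob on lid_centre's +y side, rad, clockwise from above: 0 white end at red mark (loose), 1.05 at yellow, straight outward from the lid's centre, 2.09 at green (hard stop, tight). White end points 150 degrees minus value, anticlockwise from lid_centre's +x. Friction 0.08 N m, stays where left.
- knob2 (a joint): Bar 56 mm long, 14 wide, 15 to 39 mm above the lid's top, turns about its middle, white for 14 mm at one end; coloured marks on the lid, 35 mm out. Turn of the knob on lid_centre's -x side, rad, clockwise from above: 0 white end at red mark (loose), 1.05 at yellow, straight outward from the lid's centre, 2.09 at green (hard stop, tight). White end points 240 degrees minus value, anticlockwise from lid_centre's +x. Friction 0.08 N m, stays where left.
- knob3 (a joint): Bar 56 mm long, 14 wide, 15 to 39 mm above the lid's top, turns about its middle, white for 14 mm at one end; coloured marks on the lid, 35 mm out. Turn of the knob on lid_centre's -y side, rad, clockwise from above: 0 white end at red mark (loose), 1.05 at yellow, straight outward from the lid's centre, 2.09 at green (hard stop, tight). White end points 330 degrees minus value, anticlockwise from lid_centre's +x. Friction 0.08 N m, stays where left.

How it is judged:
On the way, in this order (a step that is already met when the one before it is completed fails the run):
1. first round complete: all four knobs stand near yellow (0.75 to 1.45 rad) (value of joint knob0 between 0.75 and 1.45 rad and value of joint knob1 between 0.75 and 1.45 rad and value of joint knob2 between 0.75 and 1.45 rad and value of joint knob3 between 0.75 and 1.45 rad), for 0.2 s.
2. two opposite knobs are tight at green (over 1.85 rad) while the other two still stand near yellow (0.75 to 1.45 rad) (((value of joint each of knob0, knob2 above 1.85 rad and value of joint knob1 between 0.75 and 1.45 rad and value of joint knob3 between 0.75 and 1.45 rad) or (value of joint each of knob1, knob3 above 1.85 rad and value of joint knob0 between 0.75 and 1.45 rad and value of joint knob2 between 0.75 and 1.45 rad))), for 0.2 s.
At the end, for the whole second after the job is handed in: All four knobs of the blue lid stand at their green stops (each over 1.85 rad, within about 14 degrees of the stop), at rest and let go (value of joint each of knob0, knob1, knob2, knob3 above 1.85 rad and velocity of joint each of knob0, knob1, knob2, knob3 below 0.05 rad/s); the robot touches nothing.
It fails at once if a knob is turned well past yellow (over 1.6 rad) while another is still loose (under 0.75 rad) (value of joint any of knob0, knob1, knob2, knob3 above 1.6 rad and value of joint any of knob0, knob1, knob2, knob3 below 0.75 rad).
It fails at once if two neighbouring knobs are tight (over 1.85 rad) while the two others are not (under 1.45 rad) ((value of joint each of knob0, knob1 above 1.85 rad and value of joint each of knob2, knob3 below 1.45 rad) or (value of joint each of knob1, knob2 above 1.85 rad and value of joint each of knob3, knob0 below 1.45 rad) or (value of joint each of knob2, knob3 above 1.85 rad and value of joint each of knob0, knob1 below 1.45 rad) or (value of joint each of knob3, knob0 above 1.85 rad and value of joint each of knob1, knob2 below 1.45 rad)).
It also fails if it takes over 72 s, if anything falls off the work surface, if the arm or the gripper's body presses on something with over 40 N, if the wrist force passes 120 N, or if a joint passes its speed limit or range.

ROBOT

A 7-joint arm with a two-finger parallel gripper is mounted at the origin on the work surface. World frame = base frame: x ahead of the robot, y to its left, z up, the work surface at z = 0. Lengths are in m, angles in rad, forces in N, time in s.
With the tool pointing down it reaches from about 0.35 to 0.9 m from the base axis. Payload 8.1 kg.
Tool frame: the origin (TCP) lies midway between the tips of the shut fingers; the grasp point (between the pads) lies 19 mm behind it; z points along the fingers, x is the direction in which the jaws open and shut, and the axes are right-handed (so a half turn about z gives the same grasp; the last joint's range is limited). The gripper opens to 92 mm and grips with 3 to 60 N. Pads are 19 mm wide; open, the fingers measure 130 mm over their backs; the gripper's body (75 mm by 190 mm) begins 47 mm behind the grasp point.
Start: joints at [-1.22, 0.434, 0.025, 1.573, -0.012, 1.134, -0.075], TCP at [0.274, 0.562, 0.227] pointing down, gripper open.
Joint ranges: [-2.62, 2.62], [-0.44, 2.09], [-1.27, 1.32], [0.08, 2.57], [-1.32, 4.46], [0.12, 2], [-2.74, 2.74]. Speed limits (rad/s): [2.22, 2.22, 3.01, 3.01, 3.14, 3.14, 3.14].

INTERFACE

Orientations are given as a rotation vector (axis times angle).
In Python, from cell import arm gives the robot as it stands. The module is installed in compiled form; this text tells all that it offers.
- The arm moves only by the tool play_rows, never from a script. Its argument "motion" is a list of rows, each a list of 7 numbers: the gripper's target within -1 to 1 (fully open at 1, half-way at 0, shut at -1), then the shift along the tool's x, y, z in mm, then the turn, a rotation vector about the tool's x, y, z in rad. In form: [[claw, tx, ty, tz, ax, ay, az], ...]. A call has 1 to 10 rows; each row is the pose to reach, as a shift and turn from the pose measured when the call began, along the tool's axes at that moment; what a row does not reach only later rows make up. A row lasts 1/10 s, in which the tool goes at most 50 mm and 8.59 degrees, less where a joint would pass 70% of its speed; a pose out of reach is approached as far as the arm can. A call with a gripper value outside its range is refused whole. The fingers move at their own pace and stop on an object; "force" is the grip in N (left out, the last holds). Time passes only in rows, so rows that repeat a pose let the fingers close. It gives the time, the measured TCP pose, the force and the opening at its end, in the units of the state.
- arm.observe(): the state, without advancing time (a new reading comes with each control period).
- arm.get_image(name): name is "scene" or "top" or "wrist"; returns a dict with "img" (480x640x3 uint8, blue, green, red), "depth" (480x640 float32, m along the optical axis (not along the pixel's ray), 0 where there is no reading), "K" (3x3 intrinsics, pixels), "rvec" (rotation vector, rad) and "tvec" (3), from world to camera coordinates, as OpenCV has them. Camera axes: x right, y down, z forward; pixel columns grow to the right and rows downward; lengths in m; the calibration is good to about 2 mm. A picture is of the moment at which its call begins.
- arm.sign_off(): hands the job in, once; it reports no verdict.
Trained networks look in a picture, given as the dict that the camera call returned (one of the last four; its "shot" number tells which), for a name from the list of things; names that differ only in an ending like _2 or _b are one class to them, and where a whole thing is asked for, a point or a joint stands for the part that bears it (a point fixed in the world has none). Each returns a list of dicts, best first, with "score" (0 to 1); they miss things now and then, are a little off and sometimes report something else, mostly with a low value. They report only what shows in the picture. A call takes as long as a camera call.
- arm.look_for(picture, query): "box" ([left, top, width, height] as shares, 0 to 1, of the picture: columns of its width, rows of its height, round what is visible of it).
The state is a dict: "clock": time; "joints": joint angles; "dq": joint speeds; "joint_efforts": joint torques, N m; "position": TCP position; "ee_rot": TCP orientation; "force": force on the tool from outside, world axes, zero at the start; "ft_torque": the same for the moment, N m; "width": opening from 0.0 (shut) to 1.0 (fully open).
Only numpy, scipy, OpenCV 4.12 (cv2) and the standard library are available. Lean on these libraries where they do the work, as an engineer would, in place of code of your own. Each camera call takes 0.05 s, during which the arm holds its last target. There are 200 camera calls.

## Working session

There is one attempt and no reset: what is moved stays moved. The work goes in short steps, Python scripts to look and compute and a tool call to move; the robot and the scene stay as the last step left them, time stands still between calls to the robot, and variables do not carry over. Pictures are saved under pics/ and viewed, on a budget of 10 in all, crops included, one or two more only if the job needs it, and the job is handed in when it is done.

Besides the shell and the picture viewer there is one more tool, called after "Request:" in YAML: its name, and indented under it one key for each argument. play_rows: Moves the arm, as the interface text tells. Its arguments: {"type":"object","properties":{"motion":{"type":"array"},"force":{"type":"number"}},"required":["motion"]}

```bash
mkdir -p pics
cat > h.py <<'E'
import numpy as np, cv2
from cell import arm
def grab(n):
    p=arm.get_image(n); return p
def world(p,mask=None):
    K=np.array(p["K"]);R=cv2.Rodrigues(np.array(p["rvec"],float))[0];t=np.array(p["tvec"],float).ravel()
    d=p["depth"];v,u=np.indices(d.shape)
    c=np.stack([(u-K[0,2])/K[0,0]*d,(v-K[1,2])/K[1,1]*d,d],-1)
    return (c-t)@R
def proj(p,X):
    return cv2.projectPoints(np.array(X,float).reshape(-1,3),np.array(p["rvec"],float),np.array(p["tvec"],float),np.array(p["K"],float),None)[0].reshape(-1,2)
E
python3 - <<'E'
from h import *
s=arm.observe();print({k:np.round(v,3) for k,v in s.items()})
t=grab("top");c=grab("scene")
cv2.imwrite("pics/top.png",t["img"]);
W=world(t);hsv=cv2.cvtColor(t["img"],cv2.COLOR_BGR2HSV)
m=(hsv[...,0]>95)&(hsv[...,0]<130)&(hsv[...,1]>100)&(abs(W[...,2]-.112)<.008)&(t["depth"]>0)
m=m.astype(np.uint8)
P=W[m>0];print(len(P),P.mean(0),np.median(P,0),P.min(0),P.max(0))
(x,y),r=cv2.minEnclosingCircle(P[:,:2].astype(np.float32));print(x,y,r)
for q in ["lid_centre","knob0"]:
    print(q,[(np.round(b["box"],3),round(b["score"],2)) for b in arm.look_for(t,q)])
E
```

```text
{'clock': np.float64(0.0), 'joints': array([-1.22 ,  0.435,  0.025,  1.574, -0.012,  1.134, -0.075]), 'dq': array([-0.   ,  0.   ,  0.   , -0.002, -0.001,  0.001,  0.   ]), 'joint_efforts': array([-0.0000e+00, -6.6786e+01,  9.8500e-01, -3.1446e+01, -6.1000e-02,
        4.3000e-02,  0.0000e+00]), 'position': array([0.274, 0.561, 0.226]), 'ee_rot': array([ 2.664e+00,  1.664e+00, -2.000e-03]), 'force': array([-0.172,  0.313,  0.017]), 'ft_torque': array([-0.033, -0.056, -0.022]), 'width': np.float64(0.999)}
10652 [0.53157726 0.20529894 0.11218828] [0.53165545 0.20761892 0.11221126] [ 0.41995045 -0.51042597  0.10402757] [0.66039024 0.32439021 0.11987792]
0.5715499520301819 -0.09215158969163895 0.41863322257995605
lid_centre [(array([0.182, 0.396, 0.208, 0.272]), 0.64)]
knob0 [(array([0.197, 0.446, 0.047, 0.062]), 0.93), (array([0.218, 0.57 , 0.033, 0.07 ]), 0.77), (array([0.301, 0.552, 0.055, 0.042]), 0.74), (array([0.289, 0.415, 0.04 , 0.069]), 0.62)]
```

View pics/top.png

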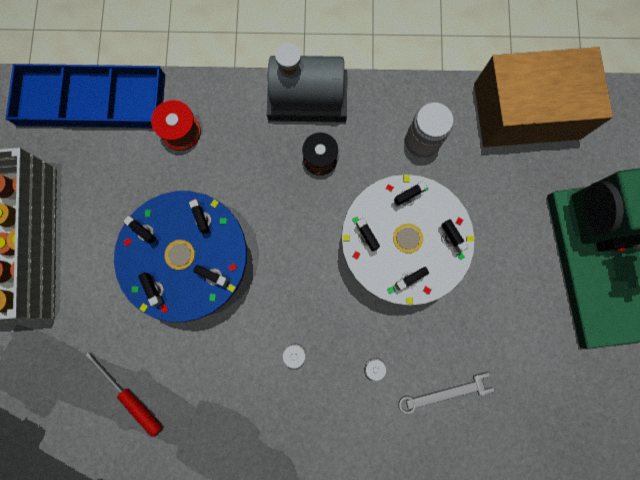

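```bash
cat >> h.py <<'E'
def onplane(p,uv,z):
    K=np.array(p["K"]);R=cv2.Rodrigues(np.array(p["rvec"],float))[0];t=np.array(p["tvec"],float).ravel()
    uv=np.atleast_2d(np.array(uv,float)); d=np.c_[(uv-[K[0,2],K[1,2]])/[K[0,0],K[1,1]],np.ones(len(uv))]@R
    o=-R.T@t; return o+d*((z-o[2])/d[:,2])[:,None]
def lid(t):
    W=world(t);hsv=cv2.cvtColor(t["img"],cv2.COLOR_BGR2HSV)
    m=((hsv[...,0]>95)&(hsv[...,0]<130)&(hsv[...,1]>100)&(abs(W[...,2]-.112)<.006)&(t["depth"]>0)).astype(np.uint8)
    n,l,st,ce=cv2.connectedComponentsWithStats(m); i=1+np.argmax(st[1:,4])
    c=max(cv2.findContours((l==i).astype(np.uint8),0,1)[0],key=len)
    h=cv2.convexHull(c).reshape(-1,2)
    P=onplane(t,h,.112)[:,:2]; A=np.c_[2*P,np.ones(len(P))]; s=np.linalg.lstsq(A,(P**2).sum(1),rcond=None)[0]
    return s[:2],np.sqrt(s[2]+s[:2]@s[:2])
def knobs(t,c,verbose=True):
    # top faces at z~.151 by depth
    W=world(t);r=np.hypot(*(W[...,:2]-c).transpose(2,0,1))
    m=((abs(W[...,2]-.151)<.006)&(r<.112)&(t["depth"]>0)).astype(np.uint8)
    n,l,st,ce=cv2.connectedComponentsWithStats(m,connectivity=4); out=[]
    for i in range(1,n):
        if st[i,4]<40: continue
        vu=np.argwhere(l==i); P=onplane(t,vu[:,::-1],.151)[:,:2]; g=t["img"][vu[:,0],vu[:,1]].mean(1)
        (cx,cy),(w,h),a=cv2.minAreaRect((P*1000).astype(np.float32)); k=np.array([cx,cy])/1000
        _,_,V=np.linalg.svd(P-P.mean(0)); d=V[0]
        wp=P[g>110].mean(0) if (g>110).any() else P.mean(0)
        if d@(wp-k)<0:d=-d
        o=np.degrees(np.arctan2(*(k-c)[::-1])); b=np.degrees(np.arctan2(d[1],d[0]))
        v=(o+60-b+180)%360-180
        out.append((k,o,b,v)); 
        if verbose: print(np.round(k,4),"r",round(float(np.hypot(*(k-c))),4),"out",round(o,1),"white",round(b,1),"val",round(np.radians(v),2),"size",round(w),round(h),len(vu),(g>110).sum())
    return out
E
python3 - <<'E'
from h import *
for n in("top","scene"):
    t=grab(n);c,r=lid(t);print(n,c,r);knobs(t,c)
    u=proj(t,[c[0],c[1],.13])[0].astype(int);print(u)
    x0,y0=max(u[0]-100,0),max(u[1]-75,0)
    cv2.imwrite(f"pics/{n}_z.png",cv2.resize(t["img"][y0:y0+150,x0:x0+200],None,fx=4,fy=4))
E
```

```text
top [0.53300008 0.20944285] 0.11420459222913065
[0.594  0.1721] r 0.0715 out -31.4 white 23.3 val 0.09 size 57 15 287 49
[0.5697 0.2704] r 0.0712 out 59.0 white 51.4 val 1.18 size 57 15 288 50
[0.4955 0.1473] r 0.0726 out -121.1 white -113.9 val 0.92 size 56 14 297 58
[0.4712 0.2457] r 0.0716 out 149.6 white -152.5 val 0.04 size 57 15 320 64
[176 253]
scene [0.53778409 0.21110804] 0.11496222640100354
[0.5017 0.1499] r 0.0711 out -120.5 white -114.6 val 0.94 size 60 16 223 32
[0.4768 0.2484] r 0.0714 out 148.6 white -152.3 val 0.02 size 60 14 255 39
[0.5996 0.1751] r 0.0716 out -30.2 white 23.8 val 0.1 size 59 15 281 75
[0.5762 0.2735] r 0.0733 out 58.4 white 51.1 val 1.17 size 59 15 351 95
[407 318]
```

View pics/top_z.png

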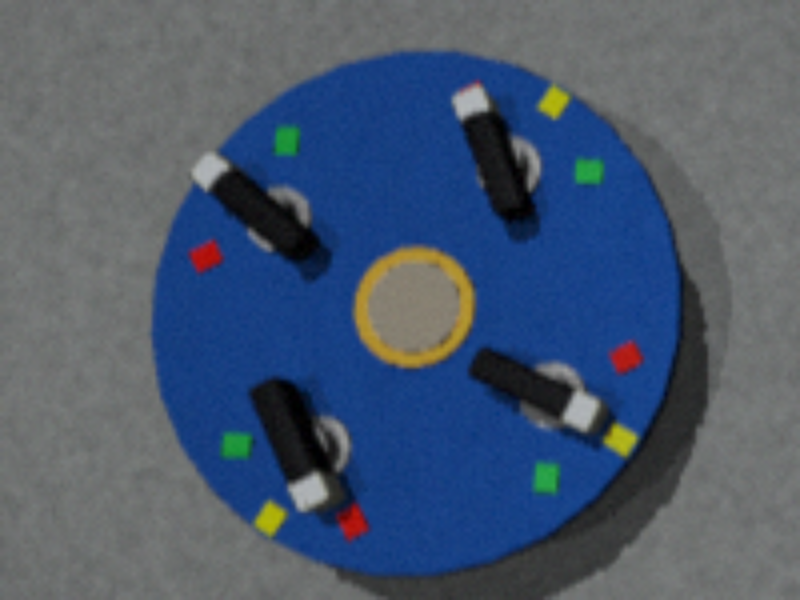

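The crop shows the blue lid. The upper-left knob (white end at about 210,170) and the lower-right one (580,410) are near yellow. The upper-right (470,100) and lower-left (310,490) are loose near red. This agrees with the measured values of 1.18, 0.93, 0.09 and 0.04.

```bash
cat >> h.py <<'E'
from scipy.spatial.transform import Rotation as Ro
def Rphi(phi):
    a=np.radians(phi);c,s=np.cos(a),np.sin(a);return np.array([[c,s,0],[s,-c,0],[0,0,-1.]])
def row(x,y,z,phi,base=None):
    s=arm.observe();R=Ro.from_rotvec(s["ee_rot"]).as_matrix();p=np.array(s["position"])
    if base is not None:p,R=base
    d=R.T@(np.array([x,y,z])-p)*1000; a=Ro.from_matrix(R.T@Rphi(phi)).as_rotvec()
    print("row",np.round(d,1),np.round(a,3)); return np.r_[d,a]
def st():
    s=arm.observe();R=Ro.from_rotvec(s["ee_rot"]).as_matrix()
    print("t",round(float(s["clock"]),2),np.round(s["position"],4),"phi",round(float(np.degrees(np.arctan2(R[1,0],R[0,0]))),1),"tilt",np.round(R[:2,2],3),"q",np.round(s["joints"],2),"F",np.round(s["force"],1),"T",np.round(s["ft_torque"],2),"w",round(float(s["width"]),3))
E
python3 - <<'E'
from h import *
t=grab("top");W=world(t);ok=t["depth"]>0
for x0 in np.arange(.2,.7,.1):
    print(round(x0,1),[round(float(W[...,2][ok&(W[...,0]>=x0)&(W[...,0]<x0+.1)&(W[...,1]>=y0)&(W[...,1]<y0+.1)].max(initial=0)),2) for y0 in np.arange(0,.6,.1)])
st();row(.474,.247,.215,117.6)
E
```

```text
0.2 [0.01, 0.01, 0.03, 0.03, 0.01, 0.01]
0.3 [0.03, 0.01, 0.01, 0.02, 0.02, 0.01]
0.4 [0.01, 0.15, 0.15, 0.12, 0.12, 0.12]
0.5 [0.11, 0.15, 0.16, 0.12, 0.12, 0.06]
0.6 [0.01, 0.15, 0.12, 0.11, 0.12, 0.12]
t 0.35 [0.274  0.5616 0.2266] phi 64.0 tilt [-0. -0.] q [-1.22  0.43  0.03  1.57 -0.01  1.13 -0.08] F [ 0.2 -0.2 -1. ] T [ 0.01 -0.03  0.01] w 0.999
row [-195.1  317.7   11.6] [-0.     0.    -0.936]
```

Request:
play_rows:
  motion:
    - [0,-195,318,12,0,0,-0.936]
    - [0,-195,318,12,0,0,-0.936]
    - [0,-195,318,12,0,0,-0.936]
    - [0,-195,318,12,0,0,-0.936]
    - [0,-195,318,12,0,0,-0.936]
    - [0,-195,318,12,0,0,-0.936]
    - [0,-195,318,12,0,0,-0.936]
    - [0,-195,318,12,0,0,-0.936]
    - [0,-195,318,12,0,0,-0.936]
    - [0,-195,318,12,0,0,-0.936]
  force: 30

```text
clock: 1.35
position: [0.4746, 0.2463, 0.2147]
ee_rot: [-1.63, -2.686, 0.0]
force: [1.1, 1.0, 0.5]
width: 0.497
```

Run:
```python
from h import *
st();t=grab("wrist");cv2.imwrite("pics/w1.png",t["img"])
for c in ([.533,.2094],[.5375,.211]): knobs(t,np.array(c))
row(.474,.247,.12,117.6)
```

```text
t 1.35 [0.4746 0.2463 0.2147] phi 117.5 tilt [-0. -0.] q [-0.54  0.3  -0.05  1.81  0.02  1.03  1.45] F [1.1 1.  0.5] T [0.1  0.04 0.04] w 0.497
[0.4962 0.1506] r 0.0694 out -122.0 white -113.6 val 0.9 size 56 16 2064 453
[0.472  0.2476] r 0.072 out 147.9 white -152.5 val 0.01 size 56 14 1738 423
[0.5621 0.2634] r 0.0614 out 61.6 white -122.7 val -2.02 size 33 15 731 0
[0.4962 0.1506] r 0.0732 out -124.4 white -113.6 val 0.86 size 56 16 2064 453
[0.472  0.2476] r 0.075 out 150.8 white -152.5 val 0.06 size 56 14 1738 423
[0.5621 0.2634] r 0.0579 out 64.8 white -122.7 val -1.96 size 33 15 731 0
row [-0.6 -0.2 94.7] [-0.    -0.     0.001]
```

View pics/w1.png

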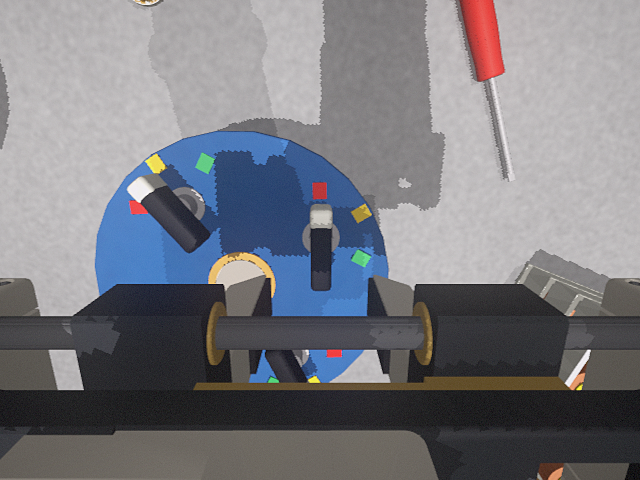

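The wrist view shows the loose knob D at (320,245), centred between the fingers and with its white end near red. All three cameras agree on it to within about 5 mm.

Request:
play_rows:
  motion:
    - [0,1.4,-1,45,0,0,0]
    - [0,1.4,-1,75,0,0,0]
    - [0,1.4,-1,85,0,0,0]
    - [0,1.4,-1,85,0,0,0]
    - [-1,1.4,-1,85,0,0,0]
    - [-1,1.4,-1,85,0,0,0]
    - [-1,1.4,-1,85,0,0,0]
    - [-1,1.4,-1,85,0,0,0]
    - [-1,1.4,-1,85,0,0,0]
  force: 20

```text
clock: 2.3
position: [0.4736, 0.2471, 0.1305]
ee_rot: [1.628, 2.685, 0.0]
force: [2.1, -6.7, 4.8]
width: 0.15
```

Run:
```python
from h import *
st()
```

```text
t 2.3 [0.4736 0.2471 0.1305] phi 117.5 tilt [ 0.002 -0.001] q [-0.54  0.39 -0.05  1.91  0.03  0.84  1.44] F [ 2.1 -6.7  4.8] T [-1.3  -0.51 -0.01] w 0.15
```

Request:
play_rows:
  motion:
    - [-1,0,0,0,0,0,0.13]
    - [-1,0,0,0,0,0,0.26]
    - [-1,0,0,0,0,0,0.39]
    - [-1,0,0,0,0,0,0.52]
    - [-1,0,0,0,0,0,0.65]
    - [-1,0,0,0,0,0,0.78]
    - [-1,0,0,0,0,0,0.91]
    - [-1,0,0,0,0,0,1.02]
    - [-1,0,0,0,0,0,1.02]
    - [-1,0,0,0,0,0,1.02]

```text
clock: 3.3
position: [0.4736, 0.2466, 0.1305]
ee_rot: [2.729, 1.552, 0.001]
force: [-0.2, -2.9, 0.1]
width: 0.148
```

Request:
play_rows:
  motion:
    - [0,0,0,0,0,0,0]
    - [0,0,0,0,0,0,0]
    - [0,0,0,0,0,0,0]
    - [0,0,0,-45,0,0,0]
    - [0,0,0,-85,0,0,0]
    - [0,0,0,-85,0,0,0]

```text
clock: 3.9
position: [0.4762, 0.2484, 0.2208]
ee_rot: [2.729, 1.554, 0.015]
force: [-0.0, 1.0, 0.6]
width: 0.498
```

Run:
```python
from h import *
st();c=np.array([.5342,.2103])
for n in("top","wrist"):
  t=grab(n);knobs(t,c)
row(.595,.1735,.215,113.5)
```

```text
t 3.9 [0.4762 0.2484 0.2208] phi 59.3 tilt [0.009 0.004] q [-0.75  0.29  0.22  1.82 -0.07  1.03  0.53] F [-0.   1.   0.6] T [ 0.05 -0.07 -0.02] w 0.498
[0.594  0.1721] r 0.0709 out -32.5 white 23.3 val 0.07 size 57 15 289 50
[0.5695 0.2702] r 0.0695 out 59.5 white 51.5 val 1.19 size 58 15 289 51
[0.4955 0.1473] r 0.0739 out -121.6 white -113.9 val 0.91 size 56 14 296 61
[0.4899 0.2343] r 0.0504 out 151.6 white -156.0 val 0.13 size 15 12 46 0
[0.4726 0.2491] r 0.0728 out 147.7 white 148.8 val 1.03 size 14 56 1707 405
row [ -1.6 141.8   1.8] [ 0.003 -0.001 -0.946]
```

D now reads 1.03. Next is knob A.

Request:
play_rows:
  motion:
    - [0,-0.8,143,2,0,0,-0.946]
    - [0,-0.8,143,2,0,0,-0.946]
    - [0,-0.8,143,2,0,0,-0.946]
    - [0,-0.8,143,2,0,0,-0.946]
    - [0,-0.8,143,2,0,0,-0.946]
    - [0,-0.8,143,2,0,0,-0.946]
    - [0,-0.8,143,2,0,0,-0.946]
    - [0,-0.8,143,2,0,0,-0.946]
    - [0,-0.8,143,2,0,0,-0.946]

```text
clock: 4.9
position: [0.5959, 0.1734, 0.2136]
ee_rot: [1.724, 2.625, 0.001]
force: [0.8, -0.7, -0.1]
width: 0.502
```

Run:
```python
from h import *
st();c=np.array([.5342,.2103])
t=grab("wrist");knobs(t,c)
row(.5965,.1735,.1305,113.5)
```

```text
t 4.9 [0.5959 0.1734 0.2136] phi 113.4 tilt [ 0.001 -0.   ] q [-0.41  0.44  0.05  1.61 -0.02  1.1   1.63] F [ 0.8 -0.7 -0.1] T [ 0.05  0.03 -0.04] w 0.502
[0.4988 0.1492] r 0.0706 out -120.1 white -113.9 val 0.94 size 55 15 2559 570
[0.4743 0.2463] r 0.0699 out 149.0 white 148.8 val 1.05 size 15 57 2504 553
[0.5959 0.1735] r 0.0719 out -30.8 white 23.3 val 0.1 size 56 14 1739 334
[0.5654 0.2628] r 0.0611 out 59.2 white 55.0 val 1.12 size 37 14 1046 22
row [-0.1  0.3 83.4] [ 0.002  0.001 -0.002]
```

Request:
play_rows:
  motion:
    - [0,0,0,45,0,0,0]
    - [0,0,0,75,0,0,0]
    - [0,0,0,83,0,0,0]
    - [0,0,0,83,0,0,0]
    - [-1,0,0,83,0,0,0]
    - [-1,0,0,83,0,0,0]
    - [-1,0,0,83,0,0,0]
    - [-1,0,0,83,0,0,0]
    - [-1,0,0,83,0,0,0]

```text
clock: 5.85
position: [0.597, 0.1728, 0.1317]
ee_rot: [1.724, 2.623, 0.003]
force: [0.4, -3.6, 3.9]
width: 0.154
```

Request:
play_rows:
  motion:
    - [-1,0,0,0,0,0,0.13]
    - [-1,0,0,0,0,0,0.26]
    - [-1,0,0,0,0,0,0.39]
    - [-1,0,0,0,0,0,0.52]
    - [-1,0,0,0,0,0,0.65]
    - [-1,0,0,0,0,0,0.78]
    - [-1,0,0,0,0,0,0.9]
    - [-1,0,0,0,0,0,0.95]
    - [-1,0,0,0,0,0,0.95]
    - [-1,0,0,0,0,0,0.95]

```text
clock: 6.85
position: [0.597, 0.1724, 0.1318]
ee_rot: [2.732, 1.546, 0.004]
force: [0.0, -1.9, -0.1]
width: 0.151
```

Request:
play_rows:
  motion:
    - [-1,0,0,0,0,0,0]
    - [-1,0,0,0,0,0,0]
    - [-1,0,0,0,0,0,0]

```text
clock: 7.15
position: [0.597, 0.1724, 0.1317]
ee_rot: [2.732, 1.547, 0.004]
force: [0.1, -1.1, -0.6]
width: 0.151
```

Run:
```python
from h import *
st()
t=grab("scene");knobs(t,np.array([.5385,.2115]))
u=proj(t,[.5378,.211,.13])[0].astype(int);x0,y0=u[0]-100,u[1]-75
cv2.imwrite("pics/s2.png",cv2.resize(t["img"][y0:y0+150,x0:x0+200],None,fx=3,fy=3))
```

```text
t 7.15 [0.597  0.1724 0.1317] phi 59.0 tilt [ 0.004 -0.001] q [-0.57  0.52  0.29  1.71 -0.18  0.93  0.83] F [ 0.1 -1.1 -0.6] T [-0.26 -0.06 -0.01] w 0.151
[0.502 0.15 ] r 0.0715 out -120.7 white 62.6 val -2.15 size 59 16 207 0
[0.4775 0.249 ] r 0.0717 out 148.4 white 150.1 val 1.02 size 18 58 297 56
[0.6191 0.1625] r 0.0943 out -31.3 white -125.7 val 2.69 size 16 10 61 48
[0.5759 0.2737] r 0.0725 out 59.0 white 50.9 val 1.19 size 59 15 355 109
```

View pics/s2.png

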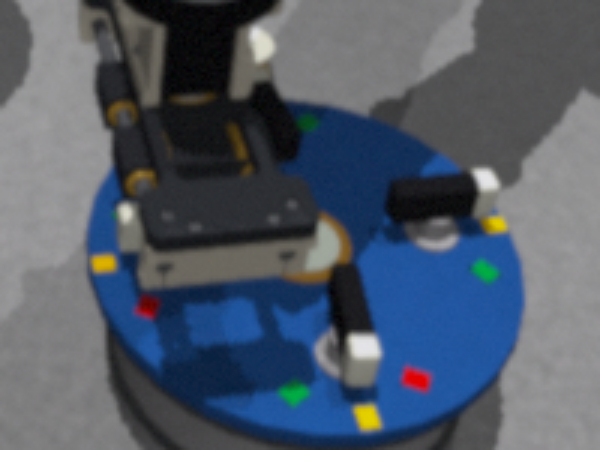

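All four knobs stand at yellow. The scene crop shows D, B and C at their yellow marks, and the gripped A is at about 1.04 by tool angle. I'll turn A on to green now, without regrasping.

Request:
play_rows:
  motion:
    - [-1,0,0,0,0,0,0.13]
    - [-1,0,0,0,0,0,0.26]
    - [-1,0,0,0,0,0,0.39]
    - [-1,0,0,0,0,0,0.52]
    - [-1,0,0,0,0,0,0.65]
    - [-1,0,0,0,0,0,0.78]
    - [-1,0,0,0,0,0,0.9]
    - [-1,0,0,0,0,0,1.0]
    - [-1,0,0,0,0,0,1.06]
    - [-1,0,0,0,0,0,1.06]

```text
clock: 8.2
position: [0.5967, 0.1722, 0.1317]
ee_rot: [3.14, -0.047, 0.005]
force: [-2.4, -3.0, 0.9]
width: 0.15
```

Run:
```python
from h import *
st()
```

```text
t 8.2 [0.5967 0.1722 0.1317] phi -1.7 tilt [ 0.003 -0.001] q [-0.75  0.56  0.58  1.73 -0.36  0.95 -0.06] F [-2.4 -3.   0.9] T [-0.72  0.4   0.32] w 0.15
```

Request:
play_rows:
  motion:
    - [0,0,0,0,0,0,0]
    - [0,0,0,0,0,0,0]
    - [0,0,0,0,0,0,0]
    - [0,0,0,-45,0,0,0]
    - [0,0,0,-83,0,0,0]
    - [0,0,0,-83,0,0,0]
    - [0,0,0,-83,0,0,0]

```text
clock: 8.9
position: [0.597, 0.1727, 0.2155]
ee_rot: [-3.141, 0.046, -0.008]
force: [0.3, 0.0, 0.3]
width: 0.497
```

Run:
```python
from h import *
st();c=np.array([.5348,.2103])
for n in("top","wrist"):
  t=grab(n);print(n);knobs(t,c)
row(.474,.247,.215,59)
```

```text
t 8.9 [0.597  0.1727 0.2155] phi -1.7 tilt [ 0.005 -0.   ] q [-0.79  0.48  0.62  1.64 -0.3   1.12 -0.11] F [0.3 0.  0.3] T [-0.11  0.11 -0.03] w 0.497
top
[0.5931 0.1596] r 0.0773 out -41.0 white -91.1 val 1.92 size 15 32 165 0
[0.5764 0.2789] r 0.0802 out 58.8 white 44.8 val 1.29 size 36 15 158 52
[0.4955 0.1473] r 0.0743 out -122.0 white -113.8 val 0.91 size 56 14 296 56
[0.4709 0.2456] r 0.073 out 151.1 white 149.0 val 1.08 size 16 56 318 63
wrist
[0.5734 0.2723] r 0.073 out 58.1 white 51.6 val 1.16 size 56 15 2538 590
[0.4761 0.2485] r 0.0701 out 147.0 white 149.4 val 1.01 size 15 57 2392 484
[0.5974 0.1747] r 0.072 out -29.6 white -90.9 val 2.12 size 56 14 1745 318
[0.5069 0.1657] r 0.0526 out -122.0 white 57.6 val -2.09 size 25 14 686 0
row [-123.9  -70.9   -1.6] [ 2.000e-03 -1.000e-03 -1.059e+00]
```

A is at its stop (about 2.1 by camera). Next is D, to green.

Request:
play_rows:
  motion:
    - [0,-124,-71,0,0,0,-1.06]
    - [0,-124,-71,0,0,0,-1.06]
    - [0,-124,-71,0,0,0,-1.06]
    - [0,-124,-71,0,0,0,-1.06]
    - [0,-124,-71,0,0,0,-1.06]
    - [0,-124,-71,0,0,0,-1.06]
    - [0,-124,-71,0,0,0,-1.06]
    - [0,-124,-71,0,0,0,-1.06]
    - [0,-124,-71,0,0,0,-1.06]
    - [0,-124,-71,0,0,0,-1.06]

```text
clock: 10.0
position: [0.4736, 0.2469, 0.2129]
ee_rot: [2.734, 1.543, -0.001]
force: [-0.4, 0.5, 0.4]
width: 0.499
```

Run:
```python
from h import *
st();row(.4738,.247,.1305,59)
```

```text
t 10.0 [0.4736 0.2469 0.2129] phi 58.9 tilt [ 0.001 -0.002] q [-0.88  0.31  0.38  1.84 -0.13  1.02  0.58] F [-0.4  0.5  0.4] T [ 0.02 -0.03  0.02] w 0.499
row [ 0.3 -0.1 82.4] [ 0.002  0.001 -0.002]
```

Request:
play_rows:
  motion:
    - [0,0,0,45,0,0,0]
    - [0,0,0,75,0,0,0]
    - [0,0,0,82,0,0,0]
    - [0,0,0,82,0,0,0]
    - [-1,0,0,82,0,0,0]
    - [-1,0,0,82,0,0,0]
    - [-1,0,0,82,0,0,0]
    - [-1,0,0,82,0,0,0]
    - [-1,0,0,82,0,0,0]

```text
clock: 10.9
position: [0.4738, 0.2466, 0.1315]
ee_rot: [2.734, 1.543, -0.0]
force: [-1.5, -1.8, 4.9]
width: 0.153
```

Request:
play_rows:
  motion:
    - [-1,0,0,0,0,0,0.13]
    - [-1,0,0,0,0,0,0.26]
    - [-1,0,0,0,0,0,0.39]
    - [-1,0,0,0,0,0,0.52]
    - [-1,0,0,0,0,0,0.65]
    - [-1,0,0,0,0,0,0.78]
    - [-1,0,0,0,0,0,0.9]
    - [-1,0,0,0,0,0,1.0]
    - [-1,0,0,0,0,0,1.06]
    - [-1,0,0,0,0,0,1.06]

```text
clock: 11.9
position: [0.4733, 0.2463, 0.1315]
ee_rot: [3.139, -0.052, 0.0]
force: [-2.0, -1.4, 2.6]
width: 0.148
```

Request:
play_rows:
  motion:
    - [0,0,0,0,0,0,0]
    - [0,0,0,0,0,0,0]
    - [0,0,0,0,0,0,0]
    - [0,0,0,-45,0,0,0]
    - [0,0,0,-83,0,0,0]
    - [0,0,0,-83,0,0,0]
    - [0,0,0,-83,0,0,0]

```text
clock: 12.6
position: [0.4737, 0.247, 0.2153]
ee_rot: [3.14, -0.051, 0.003]
force: [-0.6, -0.6, -0.8]
width: 0.499
```

Run:
```python
from h import *
st();c=np.array([.5352,.2105])
for n in("top","wrist","scene"):
  t=grab(n);print(n);knobs(t,c)
row(.573,.272,.213,-38.7)
```

```text
t 12.6 [0.4737 0.247  0.2153] phi -1.9 tilt [ 0.002 -0.001] q [-1.11  0.34  0.7   1.85 -0.25  1.04 -0.34] F [-0.6 -0.6 -0.8] T [-0.04  0.08  0.06] w 0.499
top
[0.5937 0.1719] r 0.0701 out -33.4 white -90.2 val 2.04 size 14 57 291 55
[0.5611 0.2594] r 0.0553 out 62.1 white -132.4 val -1.84 size 30 14 140 0
[0.4955 0.1473] r 0.0746 out -122.1 white -113.8 val 0.9 size 56 14 295 62
[0.4712 0.2455] r 0.0729 out 151.3 white 88.5 val 2.14 size 56 14 294 13
wrist
[0.571 0.274] r 0.0729 out 60.6 white 51.1 val 1.21 size 56 16 2091 488
[0.4736 0.25  ] r 0.0732 out 147.3 white 89.0 val 2.07 size 56 14 1752 428
[0.5019 0.1624] r 0.0585 out -124.6 white 62.2 val -2.21 size 32 15 703 0
scene
[0.5021 0.1502] r 0.0688 out -118.7 white -114.5 val 0.97 size 61 16 225 34
[0.4774 0.2488] r 0.0693 out 146.4 white 88.3 val 2.06 size 57 18 302 28
[0.6    0.1746] r 0.074 out -29.0 white -92.0 val 2.15 size 58 16 300 49
[0.5757 0.2729] r 0.0744 out 57.0 white 51.1 val 1.15 size 57 15 358 104
row [ 99.5 -28.9   0.3] [0.004 0.    0.643]
```

D is at green (2.06 to 2.14), and B and C are still near yellow. For B I'll use the half-turn-equivalent grasp, to keep joint 3 away from its limit.

Request:
play_rows:
  motion:
    - [0,99,-29,0,0,0,-2.5]
    - [0,99,-29,0,0,0,-2.5]
    - [0,99,-29,0,0,0,-2.5]
    - [0,99,-29,0,0,0,-2.5]
    - [0,99,-29,0,0,0,-2.5]
    - [0,99,-29,0,0,0,-2.5]
    - [0,99,-29,0,0,0,-2.5]
    - [0,99,-29,0,0,0,-2.5]
    - [0,99,-29,0,0,0,-2.5]
    - [0,99,-29,0,0,0,-2.5]

```text
clock: 13.75
position: [0.5719, 0.2718, 0.2117]
ee_rot: [2.327, 2.11, -0.008]
force: [-0.3, 0.0, 0.0]
width: 0.502
```

Run:
```python
from h import *
st();row(.5725,.272,.213,141.2)
```

```text
t 13.75 [0.5719 0.2718 0.2117] phi 84.4 tilt [-0.003 -0.004] q [-0.73  0.47  0.3   1.58 -0.15  1.12  1.08] F [-0.3  0.   0. ] T [ 0.02 -0.01  0.05] w 0.502
row [ 0.3  0.6 -1.3] [-0.005  0.002 -0.991]
```

Request:
play_rows:
  motion:
    - [0,0.3,0.6,-1,0,0,-0.99]
    - [0,0.3,0.6,-1,0,0,-0.99]
    - [0,0.3,0.6,-1,0,0,-0.99]
    - [0,0.3,0.6,-1,0,0,-0.99]
    - [0,0.3,0.6,-1,0,0,-0.99]
    - [0,0.3,0.6,-1,0,0,-0.99]
    - [0,0.3,0.6,-1,0,0,-0.99]
    - [0,0.3,0.6,-1,0,0,-0.99]
    - [0,0.3,0.6,-1,0,0,-0.99]

```text
clock: 14.65
position: [0.5722, 0.2717, 0.2117]
ee_rot: [-1.049, -2.958, 0.009]
force: [1.4, 0.7, 0.2]
width: 0.498
```

Run:
```python
from h import *
st();t=grab("wrist");knobs(t,np.array([.5352,.2105]));row(.5725,.272,.1305,141.2)
```

```text
t 14.65 [0.5722 0.2717 0.2117] phi 140.9 tilt [-0.005 -0.004] q [-0.57  0.46  0.06  1.57 -0.03  1.12  1.96] F [1.4 0.7 0.2] T [ 0.06  0.09 -0.01] w 0.498
[0.5033 0.1615] r 0.0584 out -123.1 white -111.7 val 0.85 size 32 14 1564 11
[0.4747 0.2481] r 0.0713 out 148.2 white 89.1 val 2.08 size 56 15 2453 467
[0.5952 0.1746] r 0.0699 out -30.9 white -90.8 val 2.09 size 56 15 2332 505
[0.5714 0.2719] r 0.0713 out 59.5 white 51.5 val 1.19 size 56 14 1802 338
row [-0.1  0.8 81.4] [-0.006 -0.001 -0.004]
```

Request:
play_rows:
  motion:
    - [0,0,0,45,0,0,0]
    - [0,0,0,75,0,0,0]
    - [0,0,0,81,0,0,0]
    - [0,0,0,81,0,0,0]
    - [-1,0,0,81,0,0,0]
    - [-1,0,0,81,0,0,0]
    - [-1,0,0,81,0,0,0]
    - [-1,0,0,81,0,0,0]
    - [-1,0,0,81,0,0,0]

```text
clock: 15.6
position: [0.5722, 0.2715, 0.1316]
ee_rot: [-1.049, -2.959, 0.008]
force: [-0.9, -1.0, 3.1]
width: 0.15
```

Request:
play_rows:
  motion:
    - [-1,0,0,0,0,0,0.13]
    - [-1,0,0,0,0,0,0.26]
    - [-1,0,0,0,0,0,0.39]
    - [-1,0,0,0,0,0,0.52]
    - [-1,0,0,0,0,0,0.65]
    - [-1,0,0,0,0,0,0.78]
    - [-1,0,0,0,0,0,0.86]
    - [-1,0,0,0,0,0,0.93]
    - [-1,0,0,0,0,0,0.93]
    - [-1,0,0,0,0,0,0.93]

```text
clock: 16.6
position: [0.5723, 0.2714, 0.1316]
ee_rot: [2.263, 2.178, -0.008]
force: [2.2, -2.1, 0.1]
width: 0.147
```

Request:
play_rows:
  motion:
    - [0,0,0,0,0,0,0]
    - [0,0,0,0,0,0,0]
    - [0,0,0,0,0,0,0]
    - [0,0,0,-45,0,0,0]
    - [0,0,0,-83,0,0,0]
    - [0,0,0,-83,0,0,0]
    - [0,0,0,-83,0,0,0]

```text
clock: 17.3
position: [0.573, 0.272, 0.2156]
ee_rot: [2.263, 2.178, -0.005]
force: [-0.2, 0.4, -0.7]
width: 0.504
```

Run:
```python
from h import *
st();c=np.array([.5352,.2105])
for n in("wrist","scene"):
  t=grab(n);print(n);knobs(t,c)
row(.498,.149,.213,156)
```

```text
t 17.3 [0.573  0.272  0.2156] phi 87.8 tilt [-0.002 -0.003] q [-0.74  0.47  0.32  1.58 -0.16  1.12  1.15] F [-0.2  0.4 -0.7] T [0.02 0.03 0.03] w 0.504
wrist
[0.4741 0.2489] r 0.0721 out 147.8 white 89.0 val 2.07 size 55 15 2470 538
[0.4982 0.1516] r 0.0696 out -122.1 white -113.5 val 0.9 size 57 15 2320 455
[0.5716 0.2732] r 0.0725 out 59.9 white -0.9 val 2.11 size 14 56 1750 346
[0.5889 0.1764] r 0.0636 out -32.4 white -91.8 val 2.08 size 55 3 325 56
scene
[0.5017 0.1501] r 0.0691 out -119.0 white -113.6 val 0.95 size 60 15 219 28
[0.6001 0.1748] r 0.0741 out -28.8 white -92.3 val 2.15 size 59 17 302 54
[0.5756 0.2734] r 0.0748 out 57.3 white -0.7 val 2.06 size 16 59 356 98
row [-125.3  -69.2    1.6] [-0.007  0.002 -1.19 ]
```

B is at green. The last knob is C.

Request:
play_rows:
  motion:
    - [0,-125,-69,1,0,0,-1.19]
    - [0,-125,-69,1,0,0,-1.19]
    - [0,-125,-69,1,0,0,-1.19]
    - [0,-125,-69,1,0,0,-1.19]
    - [0,-125,-69,1,0,0,-1.19]
    - [0,-125,-69,1,0,0,-1.19]
    - [0,-125,-69,1,0,0,-1.19]
    - [0,-125,-69,1,0,0,-1.19]
    - [0,-125,-69,1,0,0,-1.19]
    - [0,-125,-69,1,0,0,-1.19]

```text
clock: 18.4
position: [0.4977, 0.1491, 0.2128]
ee_rot: [-0.659, -3.066, 0.01]
force: [-0.9, 0.9, -0.3]
width: 0.501
```

Run:
```python
from h import *
st();t=grab("wrist");knobs(t,np.array([.5352,.2105]));row(.498,.149,.1305,156)
```

```text
t 18.4 [0.4977 0.1491 0.2128] phi 155.7 tilt [-0.006 -0.005] q [-0.48  0.28  0.11  1.85 -0.03  1.02  2.36] F [-0.9  0.9 -0.3] T [ 0.02  0.02 -0.07] w 0.501
[0.4974 0.1482] r 0.0729 out -121.2 white -113.6 val 0.91 size 55 14 1801 434
row [-0.5  0.5 82.4] [-0.007 -0.003 -0.004]
```

Its reading is 0.91, so it needs 1.18 of turn, plus a little over.

Request:
play_rows:
  motion:
    - [0,0,0,45,0,0,0]
    - [0,0,0,75,0,0,0]
    - [0,0,0,82,0,0,0]
    - [0,0,0,82,0,0,0]
    - [-1,0,0,82,0,0,0]
    - [-1,0,0,82,0,0,0]
    - [-1,0,0,82,0,0,0]
    - [-1,0,0,82,0,0,0]
    - [-1,0,0,82,0,0,0]

```text
clock: 19.35
position: [0.4981, 0.1487, 0.1316]
ee_rot: [-0.659, -3.068, 0.009]
force: [0.0, -0.3, 4.2]
width: 0.151
```

Request:
play_rows:
  motion:
    - [-1,0,0,0,0,0,0.14]
    - [-1,0,0,0,0,0,0.28]
    - [-1,0,0,0,0,0,0.42]
    - [-1,0,0,0,0,0,0.56]
    - [-1,0,0,0,0,0,0.7]
    - [-1,0,0,0,0,0,0.84]
    - [-1,0,0,0,0,0,0.98]
    - [-1,0,0,0,0,0,1.12]
    - [-1,0,0,0,0,0,1.18]
    - [-1,0,0,0,0,0,1.18]

```text
clock: 20.35
position: [0.4986, 0.148, 0.1316]
ee_rot: [2.257, 2.183, -0.01]
force: [3.4, -3.4, -2.6]
width: 0.153
```

Request:
play_rows:
  motion:
    - [0,0,0,0,0,0,0]
    - [0,0,0,0,0,0,0]
    - [0,0,0,0,0,0,0]
    - [0,0,0,-45,0,0,0]
    - [0,0,0,-85,0,0,0]
    - [0,0,0,-110,0,0,0]
    - [0,0,0,-110,0,0,0]
    - [0,0,0,-110,0,0,0]

```text
clock: 21.15
position: [0.4989, 0.149, 0.2418]
ee_rot: [2.256, 2.184, -0.009]
force: [-0.3, 0.1, -0.4]
width: 0.5
```

Run:
```python
from h import *
st();c=np.array([.5352,.2105])
for n in("wrist","scene","top"):
  t=grab(n);print(n);knobs(t,c)
  if n=="scene": cv2.imwrite("pics/end.png",t["img"])
```

```text
t 21.15 [0.4989 0.149  0.2418] phi 88.1 tilt [-0.003 -0.005] q [-0.74  0.26  0.43  1.83 -0.12  1.09  1.27] F [-0.3  0.1 -0.4] T [0.06 0.02 0.02] w 0.5
wrist
[0.4727 0.2472] r 0.0725 out 149.6 white 88.5 val 2.11 size 56 14 1618 335
[0.4969 0.1494] r 0.0721 out -122.1 white 178.9 val 2.08 size 14 56 1436 357
[0.5954 0.1707] r 0.0721 out -33.5 white -92.1 val 2.07 size 49 15 975 246
scene
[0.5015 0.1505] r 0.0688 out -119.3 white -179.3 val 2.09 size 60 17 235 20
[0.4775 0.2488] r 0.0693 out 146.4 white 88.3 val 2.06 size 57 18 302 78
[0.6001 0.1745] r 0.0742 out -29.0 white -91.7 val 2.14 size 58 17 304 50
[0.5756 0.2732] r 0.0746 out 57.2 white -0.5 val 2.05 size 15 59 356 98
top
[0.5941 0.1718] r 0.0705 out -33.3 white -90.5 val 2.05 size 57 15 291 55
[0.4695 0.235 ] r 0.0701 out 159.5 white -82.2 val -1.02 size 10 34 107 0
```

View pics/end.png

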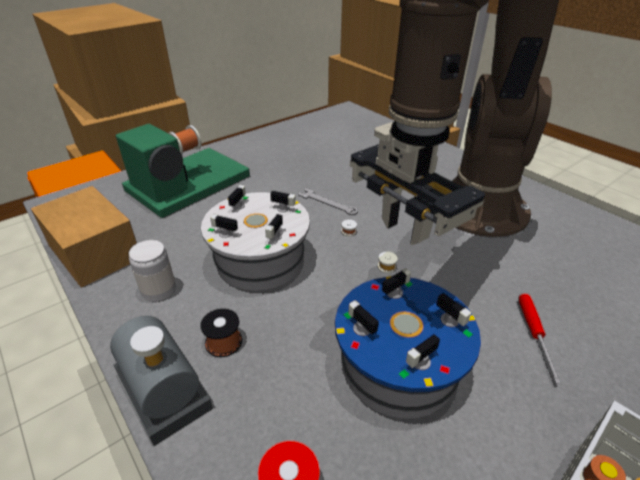

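The scene view shows all four white ends at their green marks on the blue lid, around (407,325). The gripper is open, well above the lid and touching nothing.

```bash
python3 -c "
from cell import arm
print(arm.sign_off())"
```

```text
the job is handed in; nothing more can be done
None
```

The job is handed in at about 21 s of the 72 s allowed, with all four knobs of the blue lid at green; the hand-in reports no verdict.

- **First round:** I turned the two loose knobs clockwise to yellow. With all four at yellow (about 1.03, 1.04, 1.19 and 0.92 rad), I held still for 0.3 s.
- **Second round:** I turned one opposite pair to the green stops, then the other pair. After the first pair the cameras read about 2.1 rad on both, with the other two still at 1.2 and 0.9–0.97 rad.
- **Last checks:** The scene camera reads 2.05 to 2.14 rad on all four knobs, with the gripper open, about 90 mm above the knob tops and no force on it.

**Disagreements:** The top and scene cameras differ by about 5 mm in position, so I used a value between them, corrected by where the first grasp closed. In the last check the arm hid one knob from the wrist camera and most of the lid from the top camera, whose one odd reading was a partly hidden knob.

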